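# Change the wire reel on the bench reel stand

### The arm

A 6-joint arm with a two-finger parallel gripper is mounted at the origin on a cart in front of the work surface, level with it; the furniture and walls round the work are solid. World frame = base frame: x ahead of the robot, y to its left, z up, the work surface at z = 0. Lengths are in mm, angles in degrees, forces in N, time in s.
With the tool pointing down it reaches from about 350 to 850 mm from the base axis. Payload 8.1 kg.
Tool frame: the origin (TCP) lies between the finger pads; the fingertips stand 22 mm ahead of it and the grasp point (between the pads) lies 3 mm ahead of it; z points along the fingers, y is the line along which they close (so a half turn about z gives the same grasp; the last joint's range is limited). The gripper opens to 85 mm and grips with 20 to 120 N. Pads are 22 mm wide; open, the fingers measure 114 mm over their backs; the gripper's body (76 mm by 85 mm) begins 54 mm behind the grasp point. The pads swing forward as they close: fully open they stand 13 mm farther back than shut.
Start: joints at [-68.663, 7.471, 85.268, -0, 87.261, -4.893], TCP at [265.205, -538.212, 253.292] pointing down, gripper open.
Joint ranges: [-169.43, 169.43], [-51.17, 129.36], [1.28, 143.12], [-76.62, 256.62], [0, 156.53], [-152.29, 152.29]. Speed limits (degrees/s): [136.94, 136.94, 159.86, 180, 180, 180].

### API

Orientations are given as [roll, pitch, yaw] about the fixed x, y, z axes, in that order (R = Rz(yaw) Ry(pitch) Rx(roll)).
In Python, from bench import r, vision gives the robot as it stands.
- The arm moves only by the tool step_arm, never from a script. Its argument "targets" is a list that holds one entry, the list of rows, each a list of 6 numbers: the shift along the world's x, y, z in mm, then the turn, a rotation vector about the world's x, y, z in rad. In form: [[[x, y, z, rx, ry, rz], ...]]. A call has 1 to 12 rows; each row is the pose to reach, as a shift and turn from the pose commanded when the call began; what a row does not reach only later rows make up. A row lasts 1/12 s, in which the tool goes at most 41.7 mm and 7.16 degrees, less where a joint would pass 70% of its speed; a pose out of reach is approached as far as the arm can. A call with a gripper value outside its range is refused whole. "fingers" is the gripper's target within -1 to 1 (shut at 1, half-way at 0, fully open at -1), set as the call begins (left out, the last holds). The fingers move at their own pace and stop on an object; "newtons" is the grip in N (left out, the last holds). Time passes only in rows, so rows that repeat a pose let the fingers close. It gives the time, the measured TCP pose, the force, the opening and the grip force at its end, in the units of the state.
- r.sense(): the state, without advancing time (a new reading comes with each control period).
- vision.snapshot(name): name is "side" or "top"; returns a dict with "img" (420x560x3 uint8, blue, green, red), "mtx" (3x3 intrinsics, pixels), "D" ([k1, k2, p1, p2, k3] as OpenCV has them; the pictures are not rectified), "eye" and "attitude" of the camera in the world. Camera axes: x right, y up, looking along -z (the intrinsics and any distortion apply to the point x, -y, -z); pixel columns grow to the right and rows downward; lengths in mm; the calibration is good to about 2 mm. A picture is of the moment at which its call begins. There is no depth.
- r.hand_in(): hands the job in; it is judged then, once.
The state is a dict: "time": time; "joint_pos": joint angles; "qd": joint speeds; "joint_efforts": joint torques, N m; "tool_pos": TCP position; "tcp_rot": TCP orientation; "ft_force": force on the tool from outside, world axes, zero at the start; "wrist_torque": the same for the moment, N m; "finger_gap": finger opening in mm; "grip_force": force on a finger pad.
Only numpy, scipy, OpenCV 4.12 (cv2) and the standard library are available. Lean on these libraries where they do the work, as an engineer would, in place of code of your own. Each camera call takes 0.05 s, during which the arm holds its last target. There are 200 camera calls.

### The job

The reel on the stand is empty. Press the stand's release pedal so that the empty reel pops up, lift it off and stand it fully down over the free peg of the wooden rack. Then slip the full reel from the rack over the spindle, let go of it so that it stands by itself on the raised brake plate, and only then press it down by its top flange until the latch has caught it and stays closed; leave it there, and do not disturb the other things on the bench.

Things in the scene. Friction and masses are not known exactly. Their poses are not given: they have to be found in the camera images.
- reel_stand: Grey steel base plate 185 x 112 x 10 mm, fixed to the bench, with an upright steel spindle 22 mm thick. Origin on the spindle's axis at bench level, z up. The release pedal is on its -x side (roughly towards the robot); a thin wire guide, 80 mm high, stands 60 mm from the spindle on the +x side. Round the spindle is a sprung brake plate, 52 mm across, that carries the reel.
- spindle_tip (a point): Top of the spindle, on its axis, 96 mm above the bench; the uppermost 12 mm taper from 22 to 12 mm diameter.
- plate (a joint): Sprung brake plate of the stand, m: 0 = fully up (its top 54 mm above the bench), 0.018 = reel latched down (36 mm), 0.020 = bottom stop (34 mm). The spring pushes up with 4 N when up, 7 N at the bottom: more than the weight of the full reel, which therefore stands up on it until pressed.
- pedal (a point): Centre of the top of the release pedal, a black rubber pad 32 x 28 mm, 91 mm from the spindle's axis on the stand's -x side, 41 mm above the bench at rest. Pedal and latch hook are one rocking lever: pressing the pad 14 to 18 mm down (3 to 8 N) swings the hook off the reel's lower flange and the plate lifts the reel 18 mm. It springs back when let go.
- latch (a joint): Latch lever, rad: 0 = closed (sprung), about 0.25 = hook clear of the reel, 0.34 = pedal at its stop, 19 mm down. The hook's flat underside is 41 mm above the bench on the reel's -x side. A reel pressed down (8 to 15 N in all) pushes its sloped top aside; 2 mm before the plate's bottom stop it snaps over the lower flange.
- empty_reel: Empty wire reel of grey plastic, upright: two flanges 66 mm in diameter, 5 mm thick; 64 mm high over all; bore 26 mm right through; bare core 36 mm thick. 50 g. Origin at the centre of the underside, z along its axis. At the start latched down on the stand, underside 36 mm above the bench.
- full_reel: Full wire reel, the same grey reel (flanges 66 mm across, 5 mm thick, 64 mm high, bore 26 mm) with copper wire wound 50 mm thick between the flanges. About 0.27 kg. Origin at the centre of the underside, z along its axis. At the start fully down on one peg of the rack, underside 14 mm above the bench.
- rack: Plywood board 176 x 84 x 14 mm, fixed to the bench, with two aluminium pegs 20 mm thick in a row along its x axis, 92 mm apart, tops 60 mm above the bench. Origin under its centre; z up. Behind it a monitor hangs from 0.17 m up (world x over 0.585, y -0.28 to 0.01); left of it stand a microscope and a hot-air tool (y -0.03 to 0.33, x over 0.40, some 0.4 m high).
- peg_1 (a point): Foot of the peg at the rack's -x end, on its axis at the board's top, 14 mm above the bench. A reel fully down on the peg has its origin here.
- peg_2 (a point): Foot of the peg at the rack's +x end, likewise.
- bit_case: Flat dark case of screwdriver bits, 104 x 62 x 20 mm, lying on the bench; a bystander.
- nippers: Nippers (small pliers) 48 x 124 x 10 mm lying on the bench; a bystander.
- solder_reel: Small reel of solder, 59 x 55 x 46 mm, standing on the bench behind the work; a bystander, not the reel to be mounted.
- paste_jar: Screw-top jar 59 mm wide, 47 mm high; a bystander.

How it is judged:
By the outcome, as a careful person would: the job done as asked, in the order asked, and still so for the second after the job is handed in, with the robot touching nothing.
It also fails if it takes over 67 s, if anything falls off the work surface, if the arm or the gripper's body presses on something with over 40 N, if the wrist force passes 120 N, or if a joint passes its speed limit or range.

## Working session

There is one attempt and no reset: what is moved stays moved. The work goes in short steps, Python scripts to look and compute and a tool call to move; the robot and the scene stay as the last step left them, time stands still between calls to the robot, and variables do not carry over. Pictures are saved under pics/ and viewed, at most 12 in all, crops included, and the job is handed in when it is done.

Besides the shell and the picture viewer there is one more tool, called after ">>>" in YAML: its name, and indented under it one key for each argument. step_arm: Moves the arm, as the interface text tells. Its arguments: {"type":"object","properties":{"targets":{"type":"array"},"fingers":{"type":"number"},"newtons":{"type":"number"}},"required":["targets"]}

```bash
mkdir -p pics; python3 - <<'E'
from bench import r, vision
import cv2
for n in("side","top"):
    s=vision.snapshot(n); cv2.imwrite(f"pics/{n}0.png",s["img"]); print(n,s["mtx"],s["D"],s["eye"],s["attitude"])
print(r.sense())
E
```

```text
side [[473.75819306   0.         279.13766892]
 [  0.         473.75819306 209.27385796]
 [  0.           0.           1.        ]] [-0.02590504  0.          0.          0.          0.        ] [  274.98883291 -1152.54819295   701.2588903 ] [ 55.72696708  -1.27764098 -18.81824703]
top [[426.74819848   0.         277.67455005]
 [  0.         426.74819848 204.18166406]
 [  0.           0.           1.        ]] [-0.12198834  0.          0.          0.          0.        ] [ 441.74674265 -338.8203814  1056.8530711 ] [  8.09870411   0.37722636 -90.50027337]
{'time': 0.1, 'joint_pos': array([-6.86628079e+01,  7.51106334e+00,  8.53235082e+01, -8.64512264e-04,
        8.72617230e+01, -4.89413379e+00]), 'qd': array([-0.01096248, -0.11916493, -0.17997943, -0.00759094,  0.00062629,
        0.01847415]), 'joint_efforts': array([ 1.82132557e-03, -5.70950997e+01, -5.01941907e+01, -4.58395357e-05,
        8.19813606e-03,  4.27535861e-05]), 'tool_pos': array([ 265.03445204, -537.7757344 ,  252.34186816]), 'tcp_rot': array([-1.79903983e+02, -7.35505104e-03,  2.62313618e+01]), 'ft_force': array([-0.04000047, -0.55128503,  0.55308058]), 'wrist_torque': array([0.00963186, 0.02123099, 0.03404933]), 'grip_force': 0.0, 'finger_gap': 85.37475262672929}
```

View pics/top0.png

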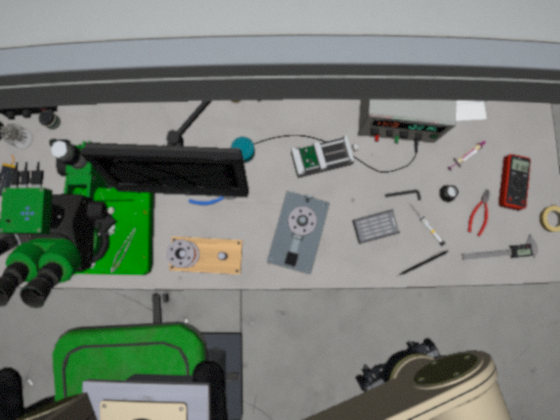

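View pics/side0.png

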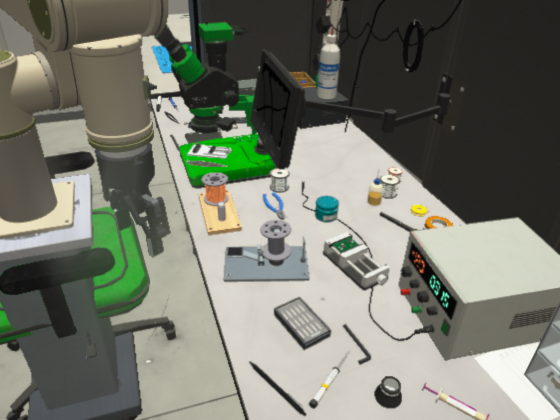

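The top picture shows the stand's reel at about (301,221), the pedal at (291,258), the full reel at (183,253) and the free peg at (222,256). I'll enlarge these.

```bash
python3 - <<'E'
import cv2
t=cv2.imread("pics/top0.png")[180:285,155:340]
cv2.imwrite("pics/topc.png",cv2.resize(t,None,fx=4,fy=4,interpolation=cv2.INTER_CUBIC))
t=cv2.imread("pics/side0.png")[165:290,190:320]
cv2.imwrite("pics/sidec.png",cv2.resize(t,None,fx=4.5,fy=4.5,interpolation=cv2.INTER_CUBIC))
E
```

```text
(no output)
```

View pics/topc.png

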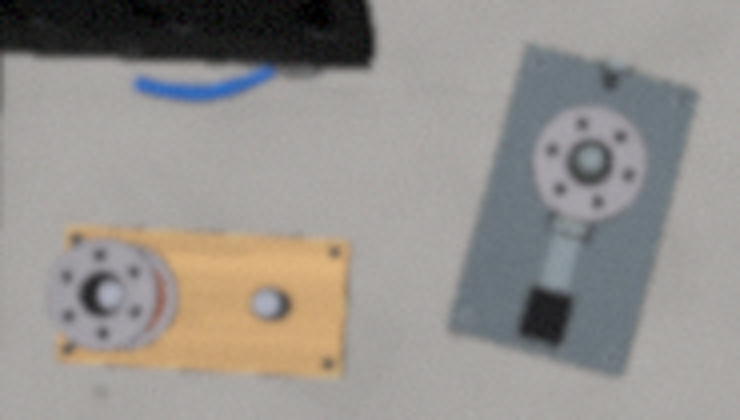

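View pics/sidec.png

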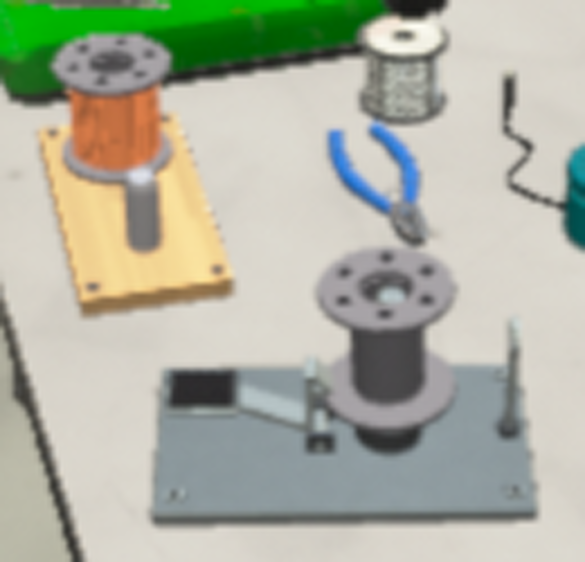

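The crops give clear centres: reel top (589,163), pedal (545,317), full-reel top (104,295) and free peg top (267,303) in the top crop. In the side crop these are (387,290), (204,389), (112,64) and (143,175). I'll convert both sets and compare.

```bash
cat > h.py <<'E'
import numpy as np, cv2
from scipy.spatial.transform import Rotation as R
from bench import r, vision
def ray(s,uv):
    p=cv2.undistortPoints(np.float64([[uv]]),s["mtx"],np.float64(s["D"]))[0,0]
    return np.array(s["eye"]), R.from_euler('xyz',s["attitude"],degrees=True).apply([p[0],-p[1],-1])
def onz(s,uv,z):
    o,d=ray(s,uv); return o+d*(z-o[2])/d[2]
def proj(s,P):
    c=R.from_euler('xyz',s["attitude"],degrees=True).inv().apply(np.atleast_2d(P)-np.array(s["eye"]))
    c=c*[1,-1,-1]
    return cv2.projectPoints(c,np.zeros(3),np.zeros(3),s["mtx"],np.float64(s["D"]))[0][:,0]
E
python3 - <<'E'
from h import *
np.set_printoptions(precision=1,suppress=True)
T=vision.snapshot("top");S=vision.snapshot("side")
ft=lambda u,v:((u+.5)/4-.5+155,(v+.5)/4-.5+180)
fs=lambda u,v:((u+.5)/4.5-.5+190,(v+.5)/4.5-.5+165)
for n,a,b,z in[("reel",(589,163),(387,290),100),("pedal",(545,317),(204,389),41),("full",(104,295),(112,64),78),("peg",(267,303),(143,175),60)]:
    print(n,onz(T,ft(*a),z),onz(S,fs(*b),z))
print("fullpegtop",onz(T,ft(110,293),60))
for z,c in((14,[(68,228),(350,240),(341,378),(57,362)]),(10,[(528,43),(698,93),(623,378),(449,330)])):
    P=np.array([onz(T,ft(*q),z) for q in c]);print(P,P.mean(0),[np.linalg.norm(P[i]-P[i-1]) for i in range(4)],[np.degrees(np.arctan2(*(P[i]-P[i-1])[1::-1])) for i in range(4)])
E
```

```text
reel [ 540.6 -387.9  100. ] [ 541.1 -389.9  100. ]
pedal [ 455.4 -363.5   41. ] [ 456.8 -365.3   41. ]
full [ 468.9 -109.3   78. ] [ 469.2 -111.4   78. ]
peg [ 464.4 -201.2   60. ] [ 465.5 -201.5   60. ]
fullpegtop [ 470.6 -108.6   60. ]
[[ 511.9  -71.    14. ]
 [ 503.5 -245.6   14. ]
 [ 419.9 -240.1   14. ]
 [ 429.9  -65.7   14. ]] [ 466.3 -155.6   14. ] [np.float64(82.20924660667015), np.float64(174.78631750875087), np.float64(83.82091638330012), np.float64(174.70665570807378)] [np.float64(-3.668904302330218), np.float64(-92.75263501732006), np.float64(176.2891802426651), np.float64(86.71920017623025)]
[[ 625.3 -355.8   10. ]
 [ 592.8 -460.9   10. ]
 [ 418.4 -411.2   10. ]
 [ 448.4 -305.7   10. ]] [ 521.2 -383.4   10. ] [np.float64(183.8352665245085), np.float64(110.00688593871789), np.float64(181.41010176517253), np.float64(109.7111631888452)] [np.float64(-15.829543584509729), np.float64(-107.16166548279018), np.float64(164.08642167703312), np.float64(74.10148898980987)]
```

>>> step_arm:
  targets:
    - [[187,174.5,-140,0,0,-0.735],[187,174.5,-140,0,0,-0.735],[187,174.5,-140,0,0,-0.735],[187,174.5,-140,0,0,-0.735],[187,174.5,-140,0,0,-0.735],[187,174.5,-140,0,0,-0.735],[187,174.5,-140,0,0,-0.735],[187,174.5,-140,0,0,-0.735],[187,174.5,-163,0,0,-0.735],[187,174.5,-163,0,0,-0.735]]
  fingers: 1
  newtons: 40

```text
time: 1.03
tool_pos: [450.9, -361.2, 86.2]
tcp_rot: [-179.8, 0.3, -15.8]
ft_force: [-0.9, 0.1, -0.9]
finger_gap: -0.1
grip_force: 0.0
```

>>> step_arm:
  targets:
    - [[0,0,-8,0,0,0],[0,0,-16,0,0,0],[0,0,-22,0,0,0],[0,0,-27,0,0,0],[0,0,-31,0,0,0],[0,0,-35,0,0,0],[0,0,-38,0,0,0],[0,0,-38,0,0,0]]

```text
time: 1.7
tool_pos: [451.8, -363.8, 51.8]
tcp_rot: [180.0, 0.0, -15.9]
ft_force: [-2.4, -0.0, 2.7]
finger_gap: -0.1
grip_force: 1.6
```

>>> step_arm:
  targets:
    - [[0,0,-2,0,0,0],[0,0,-4,0,0,0],[0,0,-5,0,0,0],[0,0,-5,0,0,0],[0,0,-5,0,0,0]]

```text
time: 2.12
tool_pos: [452.1, -363.7, 47.2]
tcp_rot: [-180.0, 0.0, -15.9]
ft_force: [-4.6, 0.1, 2.9]
finger_gap: -0.1
grip_force: 2.3
```

```bash
python3 - <<'E'
from h import *
t=vision.snapshot("side")["img"][165:290,190:320]
cv2.imwrite("pics/s1.png",cv2.resize(t,None,fx=4.5,fy=4.5,interpolation=cv2.INTER_CUBIC))
print(r.sense()["ft_force"],r.sense()["tool_pos"])
E
```

```text
[-6.00389476  0.13350407  3.81809964] [ 452.11549957 -363.70404466   47.28918288]
```

View pics/s1.png

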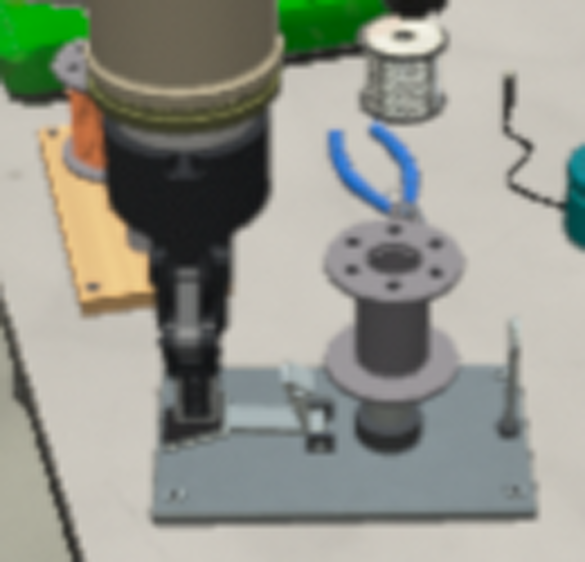

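The reel has popped up. Its top centre is at crop (394,258) and the hook is swung clear, so I'll lift away and go over the reel with the fingers open.

>>> step_arm:
  targets:
    - [[0,0,30,0,0,0],[0,0,70,0,0,0],[0,0,110,0,0,0.1],[20,-6,125,0,0,0.2],[50,-14,125,0,0,0.3],[88.8,-25.3,125,0,0,0.4],[88.8,-25.3,125,0,0,0.5],[88.8,-25.3,125,0,0,0.6],[88.8,-25.3,125,0,0,0.735],[88.8,-25.3,125,0,0,0.735]]
  fingers: -1

```text
time: 3.0
tool_pos: [541.9, -388.7, 171.7]
tcp_rot: [-180.0, -0.0, 26.6]
ft_force: [0.1, -0.3, 0.6]
finger_gap: 85.5
grip_force: 0.0
```

```bash
python3 - <<'E'
from h import *
S=vision.snapshot("side")
print(onz(S,((394.5)/4.5-.5+190,(258.5)/4.5-.5+165),118),r.sense()["tool_pos"],r.sense()["ft_force"])
t=S["img"][135:290,190:320]
cv2.imwrite("pics/s2.png",cv2.resize(t,None,fx=3.8,fy=3.8,interpolation=cv2.INTER_CUBIC))
E
```

```text
[ 544.21340349 -389.99972955  118.        ] [ 541.68162049 -388.76256084  172.0311705 ] [-0.63051576  0.12421749 -0.53433487]
```

View pics/s2.png

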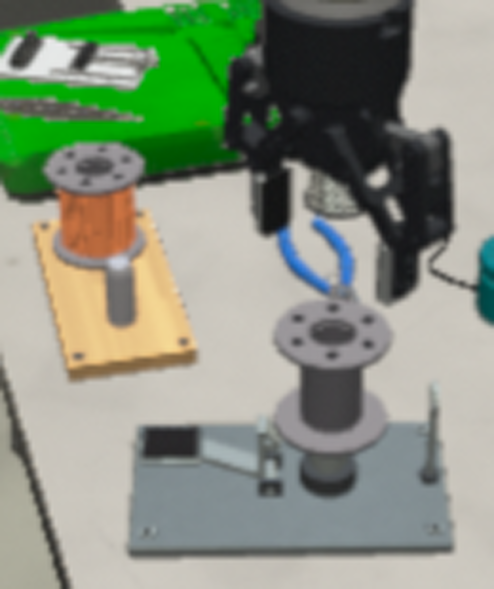

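```bash
python3 - <<'E'
from h import *
S=vision.snapshot("side");p=r.sense()["tool_pos"];d=np.array([.448,-.894,0])
for k in(1,-1):
  for z in(0,-9,-22): print(k,z,(proj(S,p+k*d*43+[0,0,z])[0]-[190,135])*3.8)
E
```

```text
1 0 [386.00322063 280.71567091]
1 -9 [385.36859696 294.86146327]
1 -22 [384.46356633 315.028807  ]
-1 0 [272.37247971 216.99936716]
-1 -9 [272.34647674 230.77059868]
-1 -22 [272.3097281  250.41756942]
```

>>> step_arm:
  targets:
    - [[1,0,-20,0,0,0],[1,0,-40,0,0,0],[1,0,-55,0,0,0],[1,0,-61,0,0,0],[1,0,-61,0,0,0]]

```text
time: 3.52
tool_pos: [540.8, -388.0, 108.9]
tcp_rot: [-179.8, 0.1, 26.1]
ft_force: [0.0, -0.0, 0.4]
finger_gap: 85.1
grip_force: 0.0
```

>>> step_arm:
  targets:
    - [[0,0,0,0,0,0],[0,0,0,0,0,0],[0,0,0,0,0,0],[0,0,0,0,0,0],[0,0,0,0,0,0],[0,0,0,0,0,0],[0,0,0,0,0,0],[0,0,0,0,0,0]]
  fingers: 1
  newtons: 30

```text
time: 4.18
tool_pos: [542.6, -389.5, 112.0]
tcp_rot: [179.9, -0.0, 26.2]
ft_force: [1.2, -0.8, 3.7]
finger_gap: 64.4
grip_force: 32.4
```

>>> step_arm:
  targets:
    - [[0,0,4,0,0,0],[0,0,10,0,0,0],[0,0,20,0,0,0],[0,0,32,0,0,0],[0,0,46,0,0,0],[0,0,62,0,0,0],[0,0,75,0,0,0],[0,0,75,0,0,0]]

```text
time: 4.85
tool_pos: [543.7, -390.5, 191.8]
tcp_rot: [179.6, -0.2, 26.2]
ft_force: [1.0, -0.3, -0.1]
finger_gap: 64.3
grip_force: 33.2
```

>>> step_arm:
  targets:
    - [[-10,24,0,0,0,0.12],[-20,48,0,0,0,0.24],[-30,72,0,0,0,0.36],[-40,96,0,0,0,0.48],[-50,120,-5,0,0,0.6],[-60,144,-10,0,0,0.72],[-69,166,-20,0,0,0.84],[-74,180,-26,0,0,0.95],[-77,187.5,-31,0,0,1.064],[-77,187.5,-31,0,0,1.064],[-77,187.5,-31,0,0,1.064],[-77,187.5,-31,0,0,1.064]]

```text
time: 5.85
tool_pos: [465.4, -202.2, 155.8]
tcp_rot: [180.0, 0.0, 87.0]
ft_force: [0.3, 0.2, -0.0]
finger_gap: 64.4
grip_force: 33.3
```

```bash
python3 - <<'E'
from h import *
S=vision.snapshot("side");p=r.sense()["tool_pos"]
print(p,r.sense()["tcp_rot"])
t=S["img"][100:250,170:320]
cv2.imwrite("pics/s3.png",cv2.resize(t,None,fx=4,fy=4,interpolation=cv2.INTER_CUBIC))
E
```

```text
[ 465.54245955 -202.33944077  155.93820799] [1.79943807e+02 3.86124185e-02 8.69871700e+01]
```

View pics/s3.png

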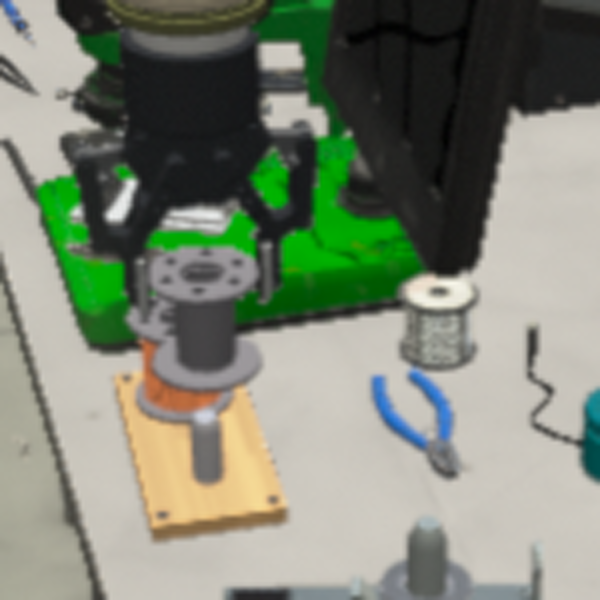

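```bash
python3 - <<'E'
from h import *
S=vision.snapshot("side");p=r.sense()["tool_pos"]
for z in(162,160,103,98): print(z,(proj(S,[*p[:2],z])[0]-[170,100])*4+1.5)
for z,q in((162,(204.5,272)),(103,(207.5,358))): print(onz(S,((q[0]-1.5)/4+170,(q[1]-1.5)/4+100),z))
# peg top (206,414) z=60, spindle tip (428,523) z=96
for z,q in((60,(206,413)),(96,(428,522))): print(onz(S,((q[0]-1.5)/4+170,(q[1]-1.5)/4+100),z))
E
```

```text
162 [199.36012182 269.41383467]
160 [199.52622027 272.43826692]
103 [204.13414265 356.12246634]
98 [204.5270483  363.23848189]
[ 467.68309161 -206.17735678  162.        ]
[ 466.96426303 -204.99820807  103.        ]
[ 465.48008681 -198.66144518   60.        ]
[ 543.75181353 -389.12828639   96.        ]
```

>>> step_arm:
  targets:
    - [[-1,2,-15,0,0,0],[-1,2,-27,0,0,0],[-1,2,-33,0,0,0],[-1,2,-37,0,0,0],[-1,2,-41,0,0,0],[-1,2,-44,0,0,0],[-1,2,-46,0,0,0],[-1,2,-46,0,0,0]]

```text
time: 6.62
tool_pos: [463.9, -199.5, 109.1]
tcp_rot: [-180.0, -0.0, 87.2]
ft_force: [-0.0, -1.1, -0.4]
finger_gap: 64.4
grip_force: 33.3
```

>>> step_arm:
  targets:
    - [[0,0,-8,0,0,0],[0,0,-16,0,0,0],[0,0,-23,0,0,0],[0,0,-28,0,0,0],[0,0,-31,0,0,0],[0,0,-33,0,0,0],[0,0,-35,0,0,0],[0,0,-36,0,0,0],[0,0,-36,0,0,0]]

```text
time: 7.37
tool_pos: [464.1, -199.6, 73.4]
tcp_rot: [180.0, 0.0, 87.2]
ft_force: [0.2, 0.5, 0.4]
finger_gap: 64.6
grip_force: 33.3
```

>>> step_arm:
  targets:
    - [[0,0,-1,0,0,0],[0,0,-2,0,0,0],[0,0,-3,0,0,0],[0,0,-3,0,0,0]]

```text
time: 7.7
tool_pos: [464.5, -199.9, 73.0]
tcp_rot: [180.0, 0.0, 87.2]
ft_force: [-11.5, 5.4, 24.2]
finger_gap: 64.2
grip_force: 34.6
```

>>> step_arm:
  targets:
    - [[0,0,2,0,0,0],[0,0,2,0,0,0],[0,0,2,0,0,0],[0,0,2,0,0,0],[0,0,2,0,0,0]]
  fingers: -1

```text
time: 8.12
tool_pos: [463.9, -199.4, 72.0]
tcp_rot: [-180.0, -0.0, 87.2]
ft_force: [0.2, 0.3, -0.0]
finger_gap: 85.3
grip_force: 0.0
```

>>> step_arm:
  targets:
    - [[0,0,15,0,0,0],[0,0,40,0,0,0],[0,0,52,0,0,0],[2,40,52,0,0,0],[5,80,52,0,0,0],[5,91,52,0,0,0],[5,91,40,0,0,0],[5,91,40,0,0,0]]

```text
time: 8.78
tool_pos: [468.1, -107.8, 110.2]
tcp_rot: [-179.9, -0.0, 87.3]
ft_force: [-0.4, 0.0, -1.3]
finger_gap: 85.4
grip_force: 0.0
```

```bash
python3 - <<'E'
from h import *
S=vision.snapshot("side");p=r.sense()["tool_pos"]
print(p,r.sense()["tcp_rot"],r.sense()["finger_gap"],r.sense()["ft_force"])
t=S["img"][120:270,170:320]
cv2.imwrite("pics/s4.png",cv2.resize(t,None,fx=4,fy=4,interpolation=cv2.INTER_CUBIC))
E
```

```text
[ 467.98369398 -108.50176783  110.67739415] [-1.79857962e+02 -1.07368837e-02  8.72458431e+01] 85.8531349037209 [-0.01481374 -0.78334769 -0.22609585]
```

View pics/s4.png

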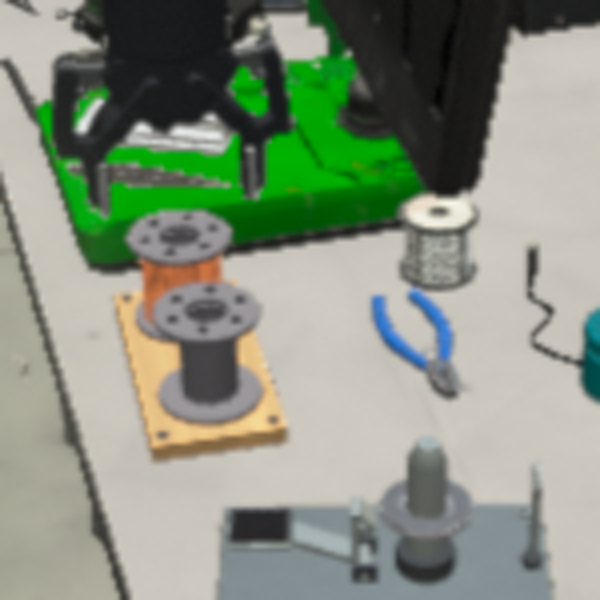

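The empty reel stands fully down on the free peg, with its lower flange on the board at (210,390). The gripper is over the full reel at (179,236).

>>> step_arm:
  targets:
    - [[0,-1.5,-12,0,0,0],[0,-1.5,-26,0,0,0],[0,-1.5,-36,0,0,0],[0,-1.5,-40,0,0,0],[0,-1.5,-40,0,0,0]]

```text
time: 9.25
tool_pos: [467.7, -110.3, 70.4]
tcp_rot: [-179.8, -0.0, 87.1]
ft_force: [1.1, 1.0, -0.3]
finger_gap: 85.3
grip_force: 0.0
```

>>> step_arm:
  targets:
    - [[0,0,0,0,0,0],[0,0,0,0,0,0],[0,0,0,0,0,0],[0,0,0,0,0,0],[0,0,0,0,0,0],[0,0,0,0,0,0],[0,0,0,0,0,0],[0,0,0,0,0,0]]
  fingers: 1
  newtons: 45

```text
time: 9.92
tool_pos: [469.7, -110.5, 73.4]
tcp_rot: [179.9, 0.1, 87.2]
ft_force: [-2.9, -1.7, 6.3]
finger_gap: 63.3
grip_force: 49.6
```

>>> step_arm:
  targets:
    - [[0,0,4,0,0,0],[0,0,10,0,0,0],[0,0,20,0,0,0],[0,0,34,0,0,0],[0,0,50,0,0,0],[0,0,70,0,0,0],[0,0,90,0,0,0],[0,0,108,0,0,0],[0,0,108,0,0,0]]

```text
time: 10.67
tool_pos: [471.4, -110.7, 185.4]
tcp_rot: [179.6, 0.1, 87.2]
ft_force: [0.5, -0.1, -1.6]
finger_gap: 63.0
grip_force: 50.4
```

>>> step_arm:
  targets:
    - [[6,-20,0,0,0,-0.1],[13,-50,0,0,0,-0.2],[21,-80,0,0,0,-0.3],[29,-110,0,0,0,-0.4],[37,-140,0,0,0,-0.5],[45,-170,0,0,0,-0.6],[52,-200,0,0,0,-0.7],[59,-226,0,0,0,-0.8],[66,-252,0,0,0,-0.9],[71,-270,0,0,0,-1.0],[73,-279,0,0,0,-1.064],[73,-279,0,0,0,-1.064]]

```text
time: 11.67
tool_pos: [541.5, -390.8, 178.7]
tcp_rot: [-180.0, 0.0, 25.9]
ft_force: [0.0, 0.7, -2.2]
finger_gap: 63.4
grip_force: 50.7
```

>>> step_arm:
  targets:
    - [[0,0,-3,0,0,0],[0,0,-5,0,0,0],[0,0,-5,0,0,0],[0,0,-5,0,0,0]]

```text
time: 12.0
tool_pos: [541.9, -387.9, 174.8]
tcp_rot: [-179.9, 0.0, 26.3]
ft_force: [0.3, 0.1, -2.5]
finger_gap: 63.3
grip_force: 50.7
```

```bash
python3 - <<'E'
from h import *
S=vision.snapshot("side");p=r.sense()["tool_pos"]
print(p,r.sense()["tcp_rot"],r.sense()["finger_gap"],r.sense()["ft_force"])
for z in(p[2]+6,p[2]-53,p[2]-58,96): print(z,(proj(S,[*p[:2],z])[0]-[205,145])*4+1.5)
t=S["img"][145:295,205:355]
cv2.imwrite("pics/s5.png",cv2.resize(t,None,fx=4,fy=4,interpolation=cv2.INTER_CUBIC))
E
```

```text
[ 541.99315284 -388.13787487  175.16849011] [-1.79976436e+02  5.32180817e-03  2.63208241e+01] 63.453666078466156 [ 0.04578098 -0.07315429 -2.9962786 ]
181.16849010793695 [287.33494653 207.0454717 ]
122.16849010793695 [285.18756098 301.58100919]
117.16849010793695 [285.01222267 309.30300694]
96 [284.28087007 341.51704788]
```

View pics/s5.png

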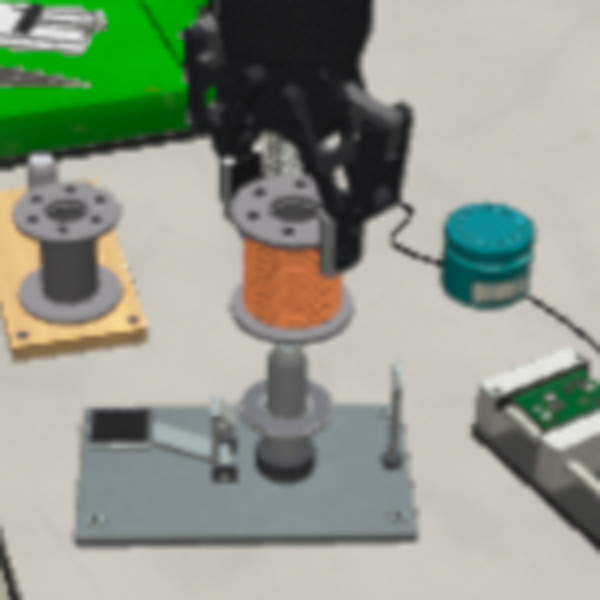

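The reel's lower flange is centred at (292,309) and the spindle at about (287.5,342), against a predicted tool axis of (285,309)/(284,341.5). The reel is therefore about 1.8 mm too far to image-right. I'll correct that and go down gently.

>>> step_arm:
  targets:
    - [[-1.7,0.5,-6,0,0,0],[-1.7,0.5,-13,0,0,0],[-1.7,0.5,-18,0,0,0],[-1.7,0.5,-22,0,0,0],[-1.7,0.5,-26,0,0,0],[-1.7,0.5,-30,0,0,0],[-1.7,0.5,-33,0,0,0],[-1.7,0.5,-36,0,0,0],[-1.7,0.5,-36,0,0,0],[-1.7,0.5,-36,0,0,0]]

```text
time: 12.88
tool_pos: [540.2, -388.5, 139.1]
tcp_rot: [-180.0, 0.0, 26.2]
ft_force: [-0.2, 0.6, -3.8]
finger_gap: 63.5
grip_force: 50.7
```

>>> step_arm:
  targets:
    - [[0,0,-5,0,0,0],[0,0,-10,0,0,0],[0,0,-14,0,0,0],[0,0,-18,0,0,0],[0,0,-21,0,0,0],[0,0,-23,0,0,0],[0,0,-25,0,0,0],[0,0,-25,0,0,0]]

```text
time: 13.55
tool_pos: [540.2, -388.4, 113.8]
tcp_rot: [-180.0, 0.0, 26.2]
ft_force: [0.3, -0.0, -2.4]
finger_gap: 63.5
grip_force: 50.7
```

>>> step_arm:
  targets:
    - [[0,0,-0.7,0,0,0],[0,0,-1.4,0,0,0],[0,0,-1.4,0,0,0],[0,0,-1.4,0,0,0]]

```text
time: 13.88
tool_pos: [540.5, -388.6, 113.5]
tcp_rot: [180.0, -0.0, 26.2]
ft_force: [-1.4, 2.4, 0.6]
finger_gap: 62.8
grip_force: 51.0
```

>>> step_arm:
  targets:
    - [[0,0,0,0,0,0],[0,0,0,0,0,0],[0,0,0,0,0,0],[0,0,0,0,0,0],[0,0,0,0,0,0]]
  fingers: -1

```text
time: 14.3
tool_pos: [540.4, -388.6, 113.0]
tcp_rot: [180.0, -0.0, 26.2]
ft_force: [0.2, 0.3, 0.3]
finger_gap: 85.3
grip_force: 0.0
```

>>> step_arm:
  targets:
    - [[0,0,10,0,0,0],[0,0,25,0,0,0],[0,0,45,0,0,0],[0,0,65,0,0,0],[0,0,65,0,0,0]]

```text
time: 14.72
tool_pos: [542.7, -390.5, 185.6]
tcp_rot: [179.5, -0.2, 26.2]
ft_force: [0.7, -0.1, 1.6]
finger_gap: 85.5
grip_force: 0.0
```

>>> step_arm:
  targets:
    - [[1,0,0,0,0,-0.12],[1,0,0,0,0,-0.24],[1,0,0,0,0,-0.36],[1,0,0,0,0,-0.48],[1,0,0,0,0,-0.6],[1,0,0,0,0,-0.735],[1,0,0,0,0,-0.735],[1,0,0,0,0,-0.735]]
  fingers: 0.2

```text
time: 15.38
tool_pos: [541.6, -388.7, 178.9]
tcp_rot: [180.0, -0.1, -15.7]
ft_force: [-0.5, 0.2, -0.4]
finger_gap: 34.3
grip_force: 0.0
```

```bash
python3 - <<'E'
from h import *
S=vision.snapshot("side");p=r.sense()["tool_pos"]
print(p,r.sense()["tcp_rot"],r.sense()["finger_gap"],r.sense()["ft_force"])
t=S["img"][145:295,205:355]
cv2.imwrite("pics/s6.png",cv2.resize(t,None,fx=4,fy=4,interpolation=cv2.INTER_CUBIC))
E
```

```text
[ 541.52223047 -388.68617837  178.69603162] [ 1.79977553e+02 -5.12962707e-02 -1.56430945e+01] 34.05734250133565 [0.11474777 0.31612937 0.44679077]
```

View pics/s6.png

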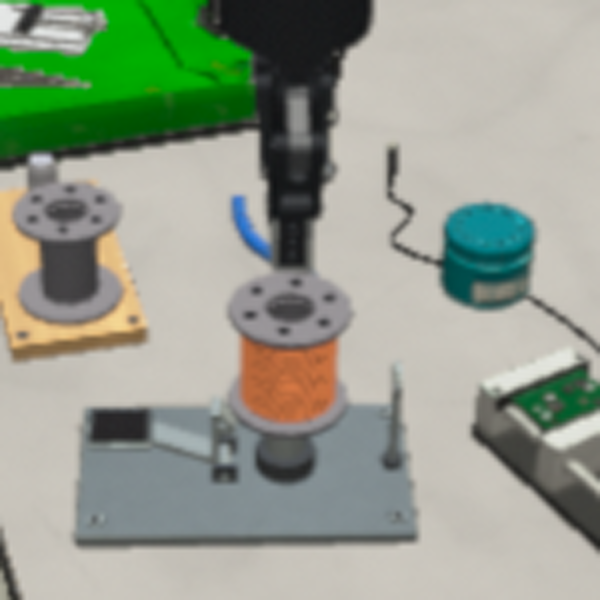

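The full reel stands alone on the raised plate, with the fingers released and above it. Now I'll press it down in stages.

>>> step_arm:
  targets:
    - [[0,0,-10,0,0,0],[0,0,-20,0,0,0],[0,0,-28,0,0,0],[0,0,-34,0,0,0],[0,0,-38,0,0,0],[0,0,-41,0,0,0],[0,0,-44,0,0,0],[0,0,-46,0,0,0],[0,0,-46,0,0,0]]

```text
time: 16.18
tool_pos: [541.7, -388.8, 132.4]
tcp_rot: [180.0, -0.1, -15.9]
ft_force: [-0.8, 0.6, 3.1]
finger_gap: 34.0
grip_force: 1.3
```

>>> step_arm:
  targets:
    - [[0,0,-2,0,0,0],[0,0,-4,0,0,0],[0,0,-6,0,0,0],[0,0,-8,0,0,0],[0,0,-10,0,0,0],[0,0,-11,0,0,0],[0,0,-11,0,0,0]]

```text
time: 16.77
tool_pos: [541.7, -389.0, 121.4]
tcp_rot: [180.0, -0.1, -15.9]
ft_force: [1.4, -1.8, 3.5]
finger_gap: 34.6
grip_force: 1.8
```

>>> step_arm:
  targets:
    - [[0,0,-1,0,0,0],[0,0,-2,0,0,0],[0,0,-3,0,0,0],[0,0,-3,0,0,0],[0,0,-3,0,0,0]]

```text
time: 17.18
tool_pos: [541.8, -389.1, 119.2]
tcp_rot: [179.9, -0.1, -15.9]
ft_force: [-0.1, -1.1, 9.3]
finger_gap: 34.2
grip_force: 4.5
```

>>> step_arm:
  targets:
    - [[0,0,-1,0,0,0],[0,0,-2,0,0,0],[0,0,-2.5,0,0,0],[0,0,-2.5,0,0,0],[0,0,-2.5,0,0,0]]

```text
time: 17.6
tool_pos: [542.1, -389.3, 119.1]
tcp_rot: [179.9, -0.2, -15.9]
ft_force: [-6.5, 3.5, 22.5]
finger_gap: 34.0
grip_force: 11.3
```

>>> step_arm:
  targets:
    - [[0,0,2,0,0,0],[0,0,6,0,0,0],[0,0,12,0,0,0],[0,0,30,0,0,0],[0,0,60,0,0,0],[0,0,90,0,0,0],[0,0,110,0,0,0],[0,0,110,0,0,0],[0,0,110,0,0,0]]

```text
time: 18.35
tool_pos: [541.8, -388.7, 226.8]
tcp_rot: [180.0, -0.1, -15.9]
ft_force: [0.1, 0.7, -1.2]
finger_gap: 34.6
grip_force: 0.0
```

```bash
python3 - <<'E'
from h import *
S=vision.snapshot("side");p=r.sense()["tool_pos"]
print(p,r.sense()["ft_force"])
t=S["img"][145:295,205:355]
cv2.imwrite("pics/s7.png",cv2.resize(t,None,fx=4,fy=4,interpolation=cv2.INTER_CUBIC))
E
```

```text
[ 541.06936133 -388.17487848  224.7777821 ] [-0.20017194  0.08417263 -0.39064033]
```

View pics/s7.png

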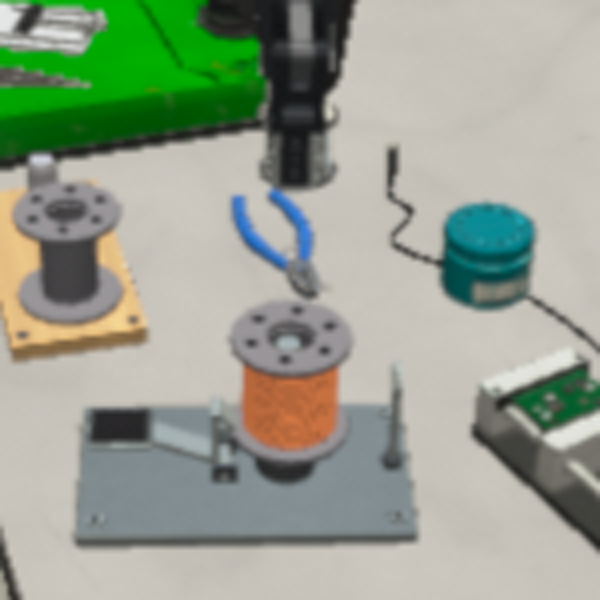

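With the gripper away, the full reel stays down: its top is at (291,338), against 309 before, which is about 18 mm lower. The hook is over the lower flange at (222,425), and the empty reel sits on its peg at (68,300).

```bash
python3 -c "
from bench import r
print(r.hand_in())"
```

```text
the job is handed in; nothing more can be done
None
```

The job is handed in: the empty reel stands fully down on the rack's free peg, and the full reel stood by itself on the raised plate before I pressed it down; it stayed latched once the gripper had lifted clear, at about 18 s.

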